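Set the microscope lamp attenuator by clicks

TASK

Set the microscope lamp's light attenuator: turn the black clicking dial anticlockwise by its finger stud until it rests gently on its zero stop, without straining the stop, then turn it back clockwise exactly five clicks from that stop and leave it resting in the fifth click. Then press the green button right down to store the setting, leaving the other things on the bench undisturbed.

Things in the scene. Friction and masses are not known exactly. Their poses are not given: they have to be found in the camera images.
- lamp_unit: White enamelled lamp box, 160 (x) by 270 (y) by 70 mm high, fixed to the bench; origin at the centre of its underside, front faces -x, z up. The round attenuator stands on its left (+y) half, the green button on its right (-y) half.
- dial_axis (a point): Centre of the dial's top face, on its upright axis. The dial is a black disc 102 mm in diameter, 10 mm thick, top face 108 mm above the bench; a white line on it points to the stud. Sprung clicks, unevenly spaced 17 to 23 degrees apart: leaving one takes 3 to 14 N at the stud, fading to nothing at the crest half way, whence the dial pulls itself on into the next. Let go, it settles in a click.
- attenuator: Fixed aluminium drum under the dial, 112 mm in diameter, origin under its centre. Inside, 2 degrees anticlockwise (seen from above) of click zero, the dial meets its springy zero stop, about 5 N per mm at the stud. The stop's bearing is not marked: feel for it. The dial starts 3 to 7 clicks clockwise of click zero, and has ten clicks beyond click zero.
- stud_grip (a point): Point to grip on the dial's finger stud: a steel pin, 14 mm in diameter, 32 mm tall, that spins freely on its own axis and stands upright on the dial 38 mm from the dial's axis, foot 112 mm and top 144 mm above the bench; the point lies on its axis 136 mm above the bench. It may be gripped or pushed. Its axes do not matter.
- wedge (a joint): Travel in m of the hidden grey filter wedge inside the drum, geared to the dial: 0.02 mm per radian of dial, 0 at click zero, growing as the dial turns clockwise. It moves about 0.007 mm a click, too little to read clicks from this noisy value or to see. Strained means below -0.003 mm, which takes about 25 N or more at the stud against the stop.
- store_top (a point): Centre of the top of the green store button, 28 mm in diameter, in a black housing on the right half of the lamp box; pressed straight down.
- store (a joint): Press of the green button in m: 0 up, 0.006 fully down; a spring resists, about 5 N when fully down.
- lens_cap: Blue lens cap, 34 mm in diameter, 14 mm high, loose on the lamp box behind (+x of) the button; leave alone.
- oil_bottle: Amber bottle with black cap, 32 mm in diameter, 70 mm high; leave alone.
- dish: Clear round dish with lid, 92 mm in diameter, 16 mm high; leave alone.
- slide_box: Green slide box, 90 by 175 by 32 mm; leave alone.
- objective_can: Aluminium objective can, 42 mm in diameter, 62 mm high; leave alone.

How it is judged:
On the way, in this order (a step that is already met when the one before it is completed fails the run):
1. the dial is turned anticlockwise onto its zero stop (into click zero) (value of joint wedge below 1e-06 m), for 0.1 s.
2. the dial is turned back clockwise and sits in the fifth click (value of joint wedge between 2.907e-05 and 3.307e-05 m), for 0.2 s.
3. the green button is pressed right down with the dial in the fifth click (all of step 2 and value of joint store above 0.0048 m), for 0.05 s.
At the end, for the whole second after the job is handed in: The dial rests in the fifth click from its zero stop (within about 6 degrees of that click's centre: wedge between 0.02907 and 0.03307 mm) and the green button is let go and back up (less than 2 mm down) (all of step 2 and value of joint store below 0.002 m); the robot touches nothing.
It fails at once if the zero stop is strained (dial forced on with more than about 25 N at the stud) (value of joint wedge below -3e-06 m).
It fails at once if a bystander is moved by more than 20 mm (distance of any of lens_cap, oil_bottle, dish, slide_box, objective_can from where it was at the start of the episode above 0.02 m).
It also fails if it takes over 72 s, if anything falls off the work surface, if the arm or the gripper's body presses on something with over 40 N, if the wrist force passes 120 N, or if a joint passes its speed limit or range.

ROBOT

A 6-joint arm with a two-finger parallel gripper is mounted at the origin on the work surface. World frame = base frame: x ahead of the robot, y to its left, z up, the work surface at z = 0. Lengths are in m, angles in rad, forces in N, time in s.
With the tool pointing down it reaches from about 0.3 to 0.775 m from the base axis. Payload 14.6 kg.
Tool frame: the origin (TCP) lies on the centre line of the jaws, within the pads' length; the fingertips stand ctrl.tcp_to_tips ahead of it and the grasp point (between the pads) lies 2 mm behind it (ctrl.tcp_to_tips is the distance from the TCP to the fingertips, in m); z points along the fingers, y is the line along which they close (so a half turn about z gives the same grasp; the last joint's range is limited). The gripper opens to 94 mm and grips with 3 to 60 N. Pads are 16 mm wide; open, the fingers measure 119 mm over their backs; the gripper's body (75 mm by 177 mm) begins 78 mm behind the grasp point.
Start: joints at [-1.37, 0.3, 1.521, -0, 1.321, -0.067], TCP at [0.146, -0.53, 0.222] pointing down, gripper open.
Joint ranges: [-3.03, 3.03], [-0.79, 2.21], [0.23, 2.52], [-1.04, 4.18], [0, 3.07], [-2.55, 2.55]. Speed limits (rad/s): [2.22, 2.22, 2.57, 3.14, 3.14, 3.14].

INTERFACE

Orientations are given as [roll, pitch, yaw] about the fixed x, y, z axes, in that order (R = Rz(yaw) Ry(pitch) Rx(roll)).
In Python, from station import telemetry, viewer, hand_in, ctrl gives the robot as it stands.
- The arm moves only by the tool step_arm, never from a script. Its argument "plan" is a list of rows, each an object of numbers: "dx", "dy", "dz": the shift along the tool's x, y, z scaled (see below); "rx", "ry", "rz": the turn, a rotation vector about the tool's x, y, z scaled (see below); "claw": the closure, from 0 (fully open) to 1 (shut). In form: [{"dx": .., "dy": .., "dz": .., "rx": .., "ry": .., "rz": .., "claw": ..}, ...]. A call has 1 to 10 rows; each row shifts and turns the commanded pose from where the row before left it, along the tool's axes as they then stand; what a row does not reach is not made up. The controller multiplies each number of a shift by 0.1 m and each number of a turn by 90 degrees. A row lasts 1/10 s, in which the tool goes at most 50 mm and 8.59 degrees, less where a joint would pass 70% of its speed; a pose out of reach is approached as far as the arm can. A call with a number of a shift or a turn outside -1 to 1 is refused whole. A call with a gripper value outside its range is refused whole. The fingers move at their own pace and stop on an object; "grip_force" is the grip in N (left out, the last holds). Time passes only in rows, so rows that do not move let the fingers close. It gives the time, the measured TCP pose, the force, the opening and the grip force at its end, in the units of the state.
- telemetry.get_obs(): the state, without advancing time (a new reading comes with each control period).
- viewer.camera(name): name is "side" or "top"; returns a dict with "img" (384x512x3 uint8, red, green, blue), "z_map" (384x512 float32, m along the optical axis (not along the pixel's ray), 0 where there is no reading), "fx", "fy", "cx", "cy" (pixels), "R" (3x3) and "t" (3): a world point X has camera coordinates R X + t. Camera axes: x right, y down, z forward; pixel columns grow to the right and rows downward; lengths in m; the calibration is good to about 2 mm. A picture is of the moment at which its call begins.
- hand_in(): hands the job in; it is judged then, once.
Trained networks look in a picture, given as the dict that the camera call returned (one of the last four; its "shot" number tells which), for a name from the list of things; names that differ only in an ending like _2 or _b are one class to them, and where a whole thing is asked for, a point or a joint stands for the part that bears it (a point fixed in the world has none). Each returns a list of dicts, best first, with "score" (0 to 1); they miss things now and then, are a little off and sometimes report something else, mostly with a low value. They report only what shows in the picture. A call takes as long as a camera call.
- viewer.recognise(target, picture): "rect" ([left, top, right, bottom] in pixels, round what is visible of it).
The state is a dict: "time_s": time; "qpos": joint angles; "joint_vel": joint speeds; "tau": joint torques, N m; "ee_pos": TCP position; "eef_rot": TCP orientation; "force": force on the tool from outside, world axes, zero at the start; "moment": the same for the moment, N m; "grip_width": finger opening in m; "grip_force": force on a finger pad.
Only numpy, scipy, OpenCV 4.12 (cv2) and the standard library are available. Lean on these libraries where they do the work, as an engineer would, in place of code of your own. Each camera call takes 0.05 s, during which the arm holds its last target. There are 200 camera calls.

## Working session

There is one attempt and no reset: what is moved stays moved. The work goes in short steps, Python scripts to look and compute and a tool call to move; the robot and the scene stay as the last step left them, time stands still between calls to the robot, and variables do not carry over. Pictures are saved under pics/ and viewed, at most 10 in all, crops included, and the job is handed in when it is done.

Besides the shell and the picture viewer there is one more tool, called after "Call:" by a JSON object that holds its "method" and its "body". step_arm: Moves the arm, as the interface text tells. Shifts and turns lie within -1 to 1; 1 stands for 0.1 m of shift or 90 degrees of turn. Its arguments: {"type":"object","properties":{"plan":{"type":"array"},"grip_force":{"type":"number"}},"required":["plan"]}

```bash
mkdir -p pics; cat > h.py <<'E'
import numpy as np, cv2
from station import telemetry, viewer, ctrl
def back(c,u,v,z=None):
    # world point from pixel on plane world z
    d=np.linalg.inv(c["R"])@np.array([(u-c["cx"])/c["fx"],(v-c["cy"])/c["fy"],1.]); o=-c["R"].T@c["t"]
    return o+d*(z-o[2])/d[2]
E
python3 - <<'E'
from h import *
for n in("top","side"):
    c=viewer.camera(n); cv2.imwrite(f"pics/{n}0.png",c["img"][:,:,::-1])
    print(n,"cam at",-c["R"].T@c["t"])
    for k,z in(("dial_axis",.108),("stud_grip",.144),("store_top",None),("lamp_unit",.07),("lens_cap",.084),("oil_bottle",.07),("dish",.016),("slide_box",.032),("objective_can",.062)):
        for r in viewer.recognise(k,c)[:1]:
            b=r["rect"];u,v=(b[0]+b[2])/2,(b[1]+b[3])/2
            d=c["z_map"][int(v),int(u)]
            X=c["R"].T@(d*np.array([(u-c["cx"])/c["fx"],(v-c["cy"])/c["fy"],1.])-c["t"])
            print(k,round(r["score"],2),np.round(b),X.round(3), back(c,u,v,z).round(3) if z else "")
o=telemetry.get_obs();print({k:np.round(v,3) for k,v in o.items()},ctrl.tcp_to_tips)
E
```

```text
top cam at [ 0.21220519 -0.04338394  1.33905724]
dial_axis 0.78 [202. 158. 234. 192.] [0.546 0.074 0.109] [0.546 0.074 0.108]
store_top 0.41 [258. 176. 267. 179.] [ 0.548 -0.077  0.092] 
lamp_unit 0.67 [196. 150. 277. 202.] [0.558 0.013 0.065] [0.557 0.013 0.07 ]
lens_cap 0.37 [248. 155. 260. 168.] [ 0.606 -0.045  0.085] [ 0.607 -0.045  0.084]
dish 0.74 [118. 159. 142. 179.] [0.583 0.405 0.015] [0.583 0.405 0.016]
slide_box 0.62 [342. 170. 395. 208.] [ 0.535 -0.457  0.033] [ 0.535 -0.457  0.032]
objective_can 0.53 [330. 226. 346. 239.] [ 0.372 -0.339  0.06 ] [ 0.372 -0.339  0.062]
side cam at [0.00350986 0.85434439 1.00208472]
dial_axis 0.65 [188. 178. 231. 215.] [0.541 0.096 0.106] [0.54  0.097 0.108]
stud_grip 0.61 [201. 189. 208. 199.] [0.541 0.115 0.131] [0.533 0.126 0.144]
store_top 0.37 [232. 161. 241. 170.] [ 0.555 -0.07   0.087] 
lamp_unit 0.67 [168. 155. 262. 247.] [0.522 0.1   0.103] [0.541 0.072 0.07 ]
lens_cap 0.62 [206. 161. 222. 176.] [ 0.606 -0.031  0.084] [ 0.606 -0.03   0.084]
oil_bottle 0.75 [201. 291. 216. 315.] [0.389 0.341 0.042] [0.378 0.356 0.07 ]
dish 0.68 [109. 281. 142. 316.] [0.583 0.412 0.013] [0.581 0.414 0.016]
slide_box 0.79 [266. 104. 323. 143.] [ 0.528 -0.422  0.027] [ 0.525 -0.415  0.032]
objective_can 0.82 [322. 141. 329. 160.] [ 0.371 -0.32   0.039] [ 0.363 -0.291  0.062]
{'time_s': np.float64(1.0), 'qpos': array([-1.37 ,  0.3  ,  1.521, -0.   ,  1.321, -0.067]), 'joint_vel': array([-0.001, -0.   ,  0.   , -0.003,  0.001, -0.001]), 'tau': array([ 1.0000e-03, -5.3167e+01, -3.5291e+01,  7.1000e-02,  2.1000e-02,
       -0.0000e+00]), 'ee_pos': array([ 0.146, -0.53 ,  0.222]), 'eef_rot': array([3.142, 0.   , 0.268]), 'force': array([-0.271, -0.423,  0.287]), 'moment': array([-0.021, -0.015, -0.026]), 'grip_force': np.float64(0.0), 'grip_width': np.float64(0.094)} 0.017
```

```bash
python3 - <<'E'
from h import *
ims=[]
for n in("top","side"):
    c=viewer.camera(n); z=c["z_map"]; v,u=np.mgrid[:384,:512]
    P=np.stack([(u-c["cx"])/c["fx"]*z,(v-c["cy"])/c["fy"]*z,z],-1)-c["t"]
    P=P@c["R"]
    m=(z>0)&(np.hypot(P[...,0]-.546,P[...,1]-.077)<.08)
    for lo,hi in((.1,.118),(.122,.139),(.138,.16)):
        q=P[m&(P[...,2]>lo)&(P[...,2]<hi)]
        if len(q): 
            print(n,lo,len(q),q.mean(0).round(4),((q.min(0)+q.max(0))/2).round(4),(q.max(0)-q.min(0)).round(3), "minEnc",cv2.minEnclosingCircle(q[:,:2].astype(np.float32)))
    g=(c["img"][...,1].astype(int)-np.maximum(c["img"][...,0],c["img"][...,2])>25)&(np.hypot(P[...,0]-.55,P[...,1]+.073)<.04)
    if g.any(): print(n,"green",g.sum(),P[g].mean(0).round(4),P[g].min(0).round(3),P[g].max(0).round(3))
    a=c["img"][145:215,185:290] if n=="top" else c["img"][150:220,165:270]
    ims.append(cv2.resize(a[:,:,::-1],None,fx=5,fy=5,interpolation=cv2.INTER_CUBIC))
cv2.imwrite("pics/crop.png",cv2.resize(np.vstack([np.ascontiguousarray(i) for i in ims]),None,fx=.85,fy=.85))
E
```

```text
top 0.1 682 [0.5557 0.0771 0.108 ] [0.5569 0.0784 0.1088] [0.103 0.103 0.017] minEnc ((0.5584042072296143, 0.07785450667142868), 0.05411301925778389)
top 0.122 6 [0.5428 0.1107 0.1313] [0.5435 0.1117 0.1308] [0.009 0.007 0.012] minEnc ((0.5434526205062866, 0.11173319816589355), 0.0057108113542199135)
top 0.138 15 [0.5452 0.1155 0.1429] [0.5461 0.1156 0.1428] [0.014 0.011 0.007] minEnc ((0.5451846122741699, 0.11547096073627472), 0.006394915282726288)
top green 76 [ 0.5469 -0.0732  0.088 ] [ 0.533 -0.089  0.074] [ 0.567 -0.058  0.097]
side 0.1 792 [0.5547 0.0831 0.1071] [0.5575 0.0807 0.1089] [0.106 0.108 0.018] minEnc ((0.5568730235099792, 0.0810188353061676), 0.054602451622486115)
side 0.122 26 [0.5443 0.1199 0.1314] [0.5445 0.1185 0.1305] [0.014 0.011 0.017] minEnc ((0.5444934368133545, 0.12042556703090668), 0.007172353100031614)
side 0.138 23 [0.546  0.1176 0.1429] [0.5458 0.1183 0.1426] [0.015 0.012 0.008] minEnc ((0.5449587106704712, 0.11868090182542801), 0.006945439148694277)
side green 72 [ 0.5488 -0.0674  0.088 ] [ 0.536 -0.091  0.079] [ 0.569 -0.056  0.097]
```

View pics/crop.png

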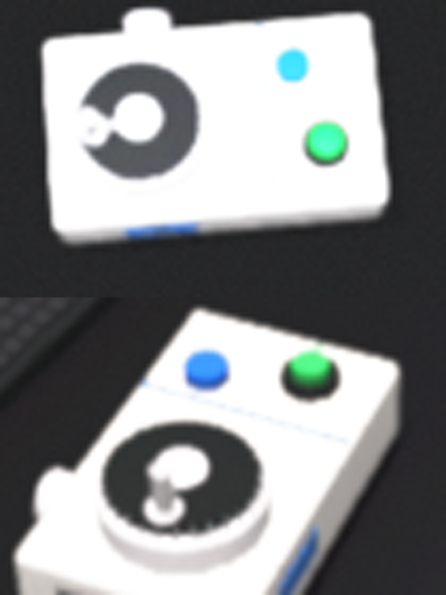

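Call:
{"method": "step_arm", "body": {"plan": [{"rz":-0.0922,"claw":0},{"rz":-0.0922,"claw":0},{"rz":-0.0922,"claw":0},{"rz":-0.0922,"claw":0},{"rz":-0.0922,"claw":0},{"rz":-0.0922,"claw":0},{"rz":-0.0922,"claw":0},{"rz":-0.0922,"claw":0},{"rz":-0.0922,"claw":0}]}}

```text
$.plan[0]: bad value
```

Call:
{"method": "step_arm", "body": {"plan": [{"dx":0.32,"dy":0.2,"claw":0},{"dx":0.32,"dy":0.2,"claw":0},{"dx":0.32,"dy":0.2,"claw":0},{"dx":0.32,"dy":0.2,"claw":0},{"dx":0.32,"dy":0.2,"claw":0},{"dx":0.32,"dy":0.2,"claw":0},{"dx":0.32,"dy":0.2,"claw":0},{"dx":0.32,"dy":0.2,"claw":0},{"dx":0.32,"dy":0.2,"claw":0},{"dx":0.32,"dy":0.2,"claw":0}]}}

```text
$.plan[0]: bad value
```

Call:
{"method": "step_arm", "body": {"plan": [{"dx":0.32,"dy":0.2,"claw":0},{"dx":0.32,"dy":0.2,"claw":0},{"dx":0.32,"dy":0.2,"claw":0},{"dx":0.32,"dy":0.2,"claw":0},{"dx":0.32,"dy":0.2,"claw":0},{"dx":0.32,"dy":0.2,"claw":0},{"dx":0.32,"dy":0.2,"claw":0},{"dx":0.32,"dy":0.2,"claw":0},{"dx":0.32,"dy":0.2,"claw":0},{"dx":0,"dy":0,"claw":0}]}}

```text
$.plan[0]: bad value
```

Call:
{"method": "step_arm", "body": {"plan": [{"dx":0,"dy":0,"dz":0,"rx":0,"ry":0,"rz":-0.0922,"claw":0},{"dx":0,"dy":0,"dz":0,"rx":0,"ry":0,"rz":-0.0922,"claw":0},{"dx":0,"dy":0,"dz":0,"rx":0,"ry":0,"rz":-0.0922,"claw":0},{"dx":0,"dy":0,"dz":0,"rx":0,"ry":0,"rz":-0.0922,"claw":0},{"dx":0,"dy":0,"dz":0,"rx":0,"ry":0,"rz":-0.0922,"claw":0},{"dx":0,"dy":0,"dz":0,"rx":0,"ry":0,"rz":-0.0922,"claw":0},{"dx":0,"dy":0,"dz":0,"rx":0,"ry":0,"rz":-0.0922,"claw":0},{"dx":0,"dy":0,"dz":0,"rx":0,"ry":0,"rz":-0.0922,"claw":0},{"dx":0,"dy":0,"dz":0,"rx":0,"ry":0,"rz":-0.0922,"claw":0}]}}

```text
time_s: 2.0
ee_pos: [0.1455, -0.5304, 0.2224]
eef_rot: [3.142, -0.0, 1.577]
force: [-0.4, -0.9, -0.2]
grip_width: 0.0939
grip_force: 0.0
```

Call:
{"method": "step_arm", "body": {"plan": [{"dx":0.32,"dy":0.2,"dz":0,"rx":0,"ry":0,"rz":0,"claw":0},{"dx":0.32,"dy":0.2,"dz":0,"rx":0,"ry":0,"rz":0,"claw":0},{"dx":0.32,"dy":0.2,"dz":0,"rx":0,"ry":0,"rz":0,"claw":0},{"dx":0.32,"dy":0.2,"dz":0,"rx":0,"ry":0,"rz":0,"claw":0},{"dx":0.32,"dy":0.2,"dz":0,"rx":0,"ry":0,"rz":0,"claw":0},{"dx":0.32,"dy":0.2,"dz":0,"rx":0,"ry":0,"rz":0,"claw":0},{"dx":0.32,"dy":0.2,"dz":0,"rx":0,"ry":0,"rz":0,"claw":0},{"dx":0.32,"dy":0.2,"dz":0,"rx":0,"ry":0,"rz":0,"claw":0},{"dx":0.32,"dy":0.2,"dz":0,"rx":0,"ry":0,"rz":0,"claw":0},{"dx":0.32,"dy":0.2,"dz":0,"rx":0,"ry":0,"rz":0,"claw":0}]}}

```text
time_s: 3.0
ee_pos: [0.3459, -0.2089, 0.2227]
eef_rot: [3.141, 0.0, 1.571]
force: [0.5, -0.8, -0.2]
grip_width: 0.094
grip_force: 0.0
```

Call:
{"method": "step_arm", "body": {"plan": [{"dx":0.32,"dy":0.2,"dz":0,"rx":0,"ry":0,"rz":0,"claw":0},{"dx":0.32,"dy":0.2,"dz":0,"rx":0,"ry":0,"rz":0,"claw":0},{"dx":0.32,"dy":0.2,"dz":0,"rx":0,"ry":0,"rz":0,"claw":0},{"dx":0.32,"dy":0.2,"dz":0,"rx":0,"ry":0,"rz":0,"claw":0},{"dx":0.32,"dy":0.2,"dz":0,"rx":0,"ry":0,"rz":0,"claw":0},{"dx":0.32,"dy":0.2,"dz":0,"rx":0,"ry":0,"rz":0,"claw":0},{"dx":0.32,"dy":0.2,"dz":0,"rx":0,"ry":0,"rz":0,"claw":0},{"dx":0.32,"dy":0.2,"dz":0,"rx":0,"ry":0,"rz":0,"claw":0},{"dx":0.32,"dy":0.2,"dz":0,"rx":0,"ry":0,"rz":0,"claw":0},{"dx":0,"dy":0,"dz":0,"rx":0,"ry":0,"rz":0,"claw":0}]}}

```text
time_s: 4.0
ee_pos: [0.5264, 0.0807, 0.222]
eef_rot: [-3.141, -0.0, 1.574]
force: [-0.6, -0.7, 0.6]
grip_width: 0.0941
grip_force: 0.0
```

Call:
{"method": "step_arm", "body": {"plan": [{"dx":0.36,"dy":0.19,"dz":0,"rx":0,"ry":0,"rz":0,"claw":0},{"dx":0,"dy":0,"dz":0.21,"rx":0,"ry":0,"rz":0,"claw":0},{"dx":0,"dy":0,"dz":0.21,"rx":0,"ry":0,"rz":0,"claw":0},{"dx":0,"dy":0,"dz":0.21,"rx":0,"ry":0,"rz":0,"claw":0.4},{"dx":0,"dy":0,"dz":0.21,"rx":0,"ry":0,"rz":0,"claw":0.6},{"dx":0,"dy":0,"dz":0,"rx":0,"ry":0,"rz":0,"claw":0.6},{"dx":0,"dy":0,"dz":0,"rx":0,"ry":0,"rz":0,"claw":0.6}], "grip_force": 30}}

```text
time_s: 4.7
ee_pos: [0.5443, 0.1134, 0.1391]
eef_rot: [3.141, 0.0, 1.571]
force: [1.0, 0.6, 0.3]
grip_width: 0.0656
grip_force: 0.0
```

```bash
python3 - <<'E'
from h import *
c=viewer.camera("side"); a=np.ascontiguousarray(c["img"][110:230,145:275,::-1]); cv2.imwrite("pics/g.png",cv2.resize(a,None,fx=4,fy=4,interpolation=cv2.INTER_CUBIC))
E
```

```text
(no output)
```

View pics/g.png

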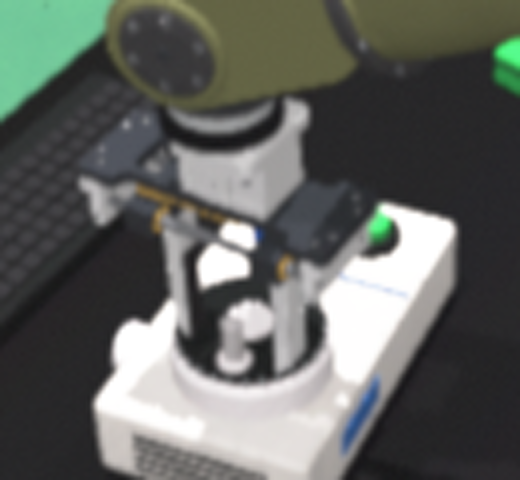

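The stud (about 235,340 in the crop) stands between the open fingers; now I close on it.

Call:
{"method": "step_arm", "body": {"plan": [{"dx":0.035,"dy":0,"dz":0,"rx":0,"ry":0,"rz":0,"claw":1},{"dx":0,"dy":0,"dz":0,"rx":0,"ry":0,"rz":0,"claw":1},{"dx":0,"dy":0,"dz":0,"rx":0,"ry":0,"rz":0,"claw":1},{"dx":0,"dy":0,"dz":0,"rx":0,"ry":0,"rz":0,"claw":1},{"dx":0,"dy":0,"dz":0,"rx":0,"ry":0,"rz":0,"claw":1},{"dx":0,"dy":0,"dz":0,"rx":0,"ry":0,"rz":0,"claw":1},{"dx":0,"dy":0,"dz":0,"rx":0,"ry":0,"rz":0,"claw":1},{"dx":0,"dy":0,"dz":0,"rx":0,"ry":0,"rz":0,"claw":1}], "grip_force": 30}}

```text
time_s: 5.55
ee_pos: [0.5446, 0.1167, 0.1386]
eef_rot: [3.141, 0.001, 1.571]
force: [2.3, -4.9, 0.3]
grip_width: 0.0128
grip_force: 30.0
```

```bash
python3 - <<'E'
import numpy as np
t=np.deg2rad(np.arange(108,275,5)); x=.38*np.cos(t); y=.38*np.sin(t)
for i in range(len(t)-1): print(round(np.rad2deg(t[i])),"->+5 dx %.4f dy %.4f"%(y[i+1]-y[i],x[i+1]-x[i]))
E
```

```text
108 ->+5 dx -0.0116 dy -0.0311
113 ->+5 dx -0.0143 dy -0.0299
118 ->+5 dx -0.0168 dy -0.0286
123 ->+5 dx -0.0193 dy -0.0270
128 ->+5 dx -0.0215 dy -0.0252
133 ->+5 dx -0.0236 dy -0.0232
138 ->+5 dx -0.0256 dy -0.0211
143 ->+5 dx -0.0273 dy -0.0188
148 ->+5 dx -0.0289 dy -0.0163
153 ->+5 dx -0.0302 dy -0.0137
158 ->+5 dx -0.0312 dy -0.0111
163 ->+5 dx -0.0321 dy -0.0083
168 ->+5 dx -0.0327 dy -0.0055
173 ->+5 dx -0.0330 dy -0.0026
178 ->+5 dx -0.0331 dy 0.0003
183 ->+5 dx -0.0330 dy 0.0032
188 ->+5 dx -0.0326 dy 0.0060
193 ->+5 dx -0.0319 dy 0.0089
198 ->+5 dx -0.0311 dy 0.0116
203 ->+5 dx -0.0299 dy 0.0143
208 ->+5 dx -0.0286 dy 0.0168
213 ->+5 dx -0.0270 dy 0.0193
218 ->+5 dx -0.0252 dy 0.0215
223 ->+5 dx -0.0232 dy 0.0236
228 ->+5 dx -0.0211 dy 0.0256
233 ->+5 dx -0.0188 dy 0.0273
238 ->+5 dx -0.0163 dy 0.0289
243 ->+5 dx -0.0137 dy 0.0302
248 ->+5 dx -0.0111 dy 0.0312
253 ->+5 dx -0.0083 dy 0.0321
258 ->+5 dx -0.0055 dy 0.0327
263 ->+5 dx -0.0026 dy 0.0330
268 ->+5 dx 0.0003 dy 0.0331
```

Call:
{"method": "step_arm", "body": {"plan": [{"dx":-0.0116,"dy":-0.0311,"dz":0,"rx":0,"ry":0,"rz":0,"claw":1},{"dx":0,"dy":0,"dz":0,"rx":0,"ry":0,"rz":0,"claw":1}]}}

```text
time_s: 5.75
ee_pos: [0.5413, 0.1153, 0.1386]
eef_rot: [3.141, 0.001, 1.571]
force: [0.5, -7.6, 1.7]
grip_width: 0.0131
grip_force: 30.0
```

Call:
{"method": "step_arm", "body": {"plan": [{"dx":-0.0143,"dy":-0.0299,"dz":0,"rx":0,"ry":0,"rz":0,"claw":1},{"dx":0,"dy":0,"dz":0,"rx":0,"ry":0,"rz":0,"claw":1}]}}

```text
time_s: 5.95
ee_pos: [0.538, 0.1135, 0.1385]
eef_rot: [-3.141, 0.002, 1.571]
force: [-3.3, -11.1, 4.5]
grip_width: 0.0132
grip_force: 30.0
```

Call:
{"method": "step_arm", "body": {"plan": [{"dx":-0.0168,"dy":-0.0286,"dz":0,"rx":0,"ry":0,"rz":0,"claw":1},{"dx":0,"dy":0,"dz":0,"rx":0,"ry":0,"rz":0,"claw":1}]}}

```text
time_s: 6.15
ee_pos: [0.5358, 0.112, 0.1386]
eef_rot: [3.14, 0.001, 1.571]
force: [5.1, -8.5, -0.5]
grip_width: 0.0135
grip_force: 30.0
```

Call:
{"method": "step_arm", "body": {"plan": [{"dx":-0.0193,"dy":-0.027,"dz":0,"rx":0,"ry":0,"rz":0,"claw":1},{"dx":0,"dy":0,"dz":0,"rx":0,"ry":0,"rz":0,"claw":1}]}}

```text
time_s: 6.35
ee_pos: [0.5334, 0.1101, 0.1386]
eef_rot: [3.139, 0.001, 1.571]
force: [5.7, -9.2, -1.4]
grip_width: 0.0133
grip_force: 30.0
```

Call:
{"method": "step_arm", "body": {"plan": [{"dx":-0.0215,"dy":-0.0252,"dz":0,"rx":0,"ry":0,"rz":0,"claw":1},{"dx":0,"dy":0,"dz":0,"rx":0,"ry":0,"rz":0,"claw":1}]}}

```text
time_s: 6.55
ee_pos: [0.5307, 0.1076, 0.1386]
eef_rot: [3.14, 0.002, 1.571]
force: [5.0, -11.6, -0.4]
grip_width: 0.0132
grip_force: 30.0
```

Call:
{"method": "step_arm", "body": {"plan": [{"dx":-0.0236,"dy":-0.0232,"dz":0,"rx":0,"ry":0,"rz":0,"claw":1},{"dx":0,"dy":0,"dz":0,"rx":0,"ry":0,"rz":0,"claw":1}]}}

```text
time_s: 6.75
ee_pos: [0.5284, 0.105, 0.1386]
eef_rot: [3.14, 0.002, 1.571]
force: [6.0, -14.8, -0.2]
grip_width: 0.0134
grip_force: 30.0
```

```bash
cat > fit.py <<'E'
import numpy as np
from scipy.optimize import least_squares
D=np.loadtxt("log.txt"); P=D[:,:2]; F=D[:,2:4]
f=lambda p: np.hypot(P[:,0]-p[0],P[:,1]-p[1])-.038 - p[2]*((F*(P-p[:2])).sum(1)/.038)*-1
s=least_squares(lambda p:np.r_[f(p)*1e3,p[2]*1e3*3, (p[:2]-[.5565,.0795])*1e3*.15],[.5565,.08,0])
C=s.x[:2];print(s.x.round(5),(f(s.x)*1e3).round(2))
for p,F_ in zip(P,F):
    r=(p-C)/np.linalg.norm(p-C);a=np.degrees(np.arctan2(r[1],r[0]))%360
    print("%.1f Fr %.1f Ft(ccw) %.1f"%(a,F_@r,F_@[-r[1],r[0]]))
E
cat > log.txt <<'E'
.5446 .1167 2.3 -4.9
.5413 .1153 .5 -7.6
.5380 .1135 -3.3 -11.1
.5358 .1120 5.1 -8.5
.5334 .1101 5.7 -9.2
.5307 .1076 5 -11.6
.5284 .1050 6 -14.8
E
python3 fit.py
```

```text
[ 5.5725e-01  8.1020e-02 -3.0000e-05] [ 0.04  0.05  0.02  0.01 -0.03 -0.04 -0.02]
109.5 Fr -5.4 Ft(ccw) -0.5
115.0 Fr -7.1 Ft(ccw) 2.8
120.7 Fr -7.9 Ft(ccw) 8.5
124.7 Fr -9.9 Ft(ccw) 0.6
129.4 Fr -10.7 Ft(ccw) 1.4
135.0 Fr -11.7 Ft(ccw) 4.7
140.3 Fr -14.1 Ft(ccw) 7.5
```

```bash
cat > arc.py <<'E'
import numpy as np,sys
a,b,s=map(float,sys.argv[1:]); t=np.deg2rad(np.arange(a,b+s,s)); x=.38*np.cos(t); y=.38*np.sin(t)
for i in range(len(t)-1): print("%.1f"%np.rad2deg(t[i+1]),"dx %.4f dy %.4f"%(y[i+1]-y[i],x[i+1]-x[i]))
E
python3 arc.py 140 180 4
```

```text
144.0 dx -0.0209 dy -0.0163
148.0 dx -0.0220 dy -0.0148
152.0 dx -0.0230 dy -0.0133
156.0 dx -0.0238 dy -0.0116
160.0 dx -0.0246 dy -0.0099
164.0 dx -0.0252 dy -0.0082
168.0 dx -0.0257 dy -0.0064
172.0 dx -0.0261 dy -0.0046
176.0 dx -0.0264 dy -0.0028
180.0 dx -0.0265 dy -0.0009
```

Call:
{"method": "step_arm", "body": {"plan": [{"dx":-0.006,"dy":0.007,"dz":0,"rx":0,"ry":0,"rz":0,"claw":1},{"dx":0,"dy":0,"dz":0,"rx":0,"ry":0,"rz":0,"claw":1}]}}

```text
time_s: 6.95
ee_pos: [0.5284, 0.1047, 0.1386]
eef_rot: [-3.141, 0.002, 1.571]
force: [-0.7, -10.9, 3.3]
grip_width: 0.013
grip_force: 30.0
```

Call:
{"method": "step_arm", "body": {"plan": [{"dx":-0.0209,"dy":-0.0163,"dz":0,"rx":0,"ry":0,"rz":0,"claw":1},{"dx":0,"dy":0,"dz":0,"rx":0,"ry":0,"rz":0,"claw":1}]}}

```text
time_s: 7.15
ee_pos: [0.5275, 0.1034, 0.1387]
eef_rot: [3.139, 0.0, 1.571]
force: [6.4, -3.1, -3.1]
grip_width: 0.0131
grip_force: 30.0
```

Call:
{"method": "step_arm", "body": {"plan": [{"dx":-0.022,"dy":-0.0148,"dz":0,"rx":0,"ry":0,"rz":0,"claw":1},{"dx":0,"dy":0,"dz":0,"rx":0,"ry":0,"rz":0,"claw":1}]}}

```text
time_s: 7.35
ee_pos: [0.5262, 0.1016, 0.1386]
eef_rot: [3.139, -0.0, 1.571]
force: [7.8, -2.5, -3.1]
grip_width: 0.0135
grip_force: 30.0
```

Call:
{"method": "step_arm", "body": {"plan": [{"dx":-0.023,"dy":-0.0133,"dz":0,"rx":0,"ry":0,"rz":0,"claw":1},{"dx":0,"dy":0,"dz":0,"rx":0,"ry":0,"rz":0,"claw":1}]}}

```text
time_s: 7.55
ee_pos: [0.5247, 0.0989, 0.1386]
eef_rot: [3.14, 0.001, 1.571]
force: [4.8, -6.1, -0.5]
grip_width: 0.0128
grip_force: 30.0
```

Call:
{"method": "step_arm", "body": {"plan": [{"dx":-0.0238,"dy":-0.0116,"dz":0,"rx":0,"ry":0,"rz":0,"claw":1},{"dx":0,"dy":0,"dz":0,"rx":0,"ry":0,"rz":0,"claw":1}]}}

```text
time_s: 7.75
ee_pos: [0.5234, 0.0963, 0.1386]
eef_rot: [3.14, 0.001, 1.571]
force: [4.3, -7.2, -1.3]
grip_width: 0.0135
grip_force: 30.0
```

```bash
cat >> log.txt <<'E'
.5284 .1047 -.7 -10.9
.5275 .1034 6.4 -3.1
.5262 .1016 7.8 -2.5
.5247 .0989 4.8 -6.1
.5234 .0963 4.3 -7.2
E
python3 fit.py; python3 arc.py 155 195 4
```

```text
[5.5843e-01 8.1170e-02 2.0000e-05] [ 0.    0.02  0.07  0.01  0.    0.03  0.01  0.01 -0.07 -0.03 -0.06 -0.  ]
111.3 Fr -5.4 Ft(ccw) -0.4
116.7 Fr -7.0 Ft(ccw) 3.0
122.3 Fr -7.6 Ft(ccw) 8.7
126.3 Fr -9.9 Ft(ccw) 0.9
130.9 Fr -10.7 Ft(ccw) 1.7
136.4 Fr -11.6 Ft(ccw) 4.9
141.6 Fr -13.9 Ft(ccw) 7.9
141.9 Fr -6.2 Ft(ccw) 9.0
144.3 Fr -7.0 Ft(ccw) -1.2
147.6 Fr -7.9 Ft(ccw) -2.1
152.3 Fr -7.1 Ft(ccw) 3.2
156.6 Fr -6.8 Ft(ccw) 4.9
159.0 dx -0.0244 dy -0.0104
163.0 dx -0.0251 dy -0.0086
167.0 dx -0.0256 dy -0.0069
171.0 dx -0.0260 dy -0.0051
175.0 dx -0.0263 dy -0.0032
179.0 dx -0.0265 dy -0.0014
183.0 dx -0.0265 dy 0.0005
187.0 dx -0.0264 dy 0.0023
191.0 dx -0.0262 dy 0.0041
195.0 dx -0.0258 dy 0.0060
```

Call:
{"method": "step_arm", "body": {"plan": [{"dx":-0.026,"dy":-0.0067,"dz":0,"rx":0,"ry":0,"rz":0,"claw":1},{"dx":0,"dy":0,"dz":0,"rx":0,"ry":0,"rz":0,"claw":1}]}}

```text
time_s: 7.95
ee_pos: [0.5225, 0.0937, 0.1386]
eef_rot: [3.141, 0.001, 1.571]
force: [3.6, -8.0, 0.7]
grip_width: 0.0136
grip_force: 30.0
```

Call:
{"method": "step_arm", "body": {"plan": [{"dx":-0.0251,"dy":-0.0086,"dz":0,"rx":0,"ry":0,"rz":0,"claw":1},{"dx":0,"dy":0,"dz":0,"rx":0,"ry":0,"rz":0,"claw":1}]}}

```text
time_s: 8.15
ee_pos: [0.5221, 0.0923, 0.1387]
eef_rot: [3.139, -0.001, 1.571]
force: [6.4, 3.2, -2.9]
grip_width: 0.0133
grip_force: 30.0
```

Call:
{"method": "step_arm", "body": {"plan": [{"dx":-0.0128,"dy":-0.0035,"dz":0,"rx":0,"ry":0,"rz":0,"claw":1},{"dx":0,"dy":0,"dz":0,"rx":0,"ry":0,"rz":0,"claw":1}]}}

```text
time_s: 8.35
ee_pos: [0.522, 0.0918, 0.1387]
eef_rot: [3.139, -0.002, 1.571]
force: [10.0, 7.9, -4.5]
grip_width: 0.0135
grip_force: 30.0
```

Call:
{"method": "step_arm", "body": {"plan": [{"dx":-0.013,"dy":-0.0015,"dz":0,"rx":0,"ry":0,"rz":0,"claw":1},{"dx":0,"dy":0,"dz":0,"rx":0,"ry":0,"rz":0,"claw":1}]}}

```text
time_s: 8.55
ee_pos: [0.5216, 0.0903, 0.1387]
eef_rot: [3.139, -0.002, 1.571]
force: [6.7, 5.5, -2.8]
grip_width: 0.013
grip_force: 30.0
```

Call:
{"method": "step_arm", "body": {"plan": [{"dx":-0.013,"dy":-0.0015,"dz":0,"rx":0,"ry":0,"rz":0,"claw":1},{"dx":0,"dy":0,"dz":0,"rx":0,"ry":0,"rz":0,"claw":1}]}}

```text
time_s: 8.75
ee_pos: [0.5212, 0.0888, 0.1386]
eef_rot: [3.14, -0.001, 1.571]
force: [5.2, 3.7, -2.1]
grip_width: 0.0132
grip_force: 30.0
```

Call:
{"method": "step_arm", "body": {"plan": [{"dx":-0.0262,"dy":-0.002,"dz":0,"rx":0,"ry":0,"rz":0,"claw":1},{"dx":0,"dy":0,"dz":0,"rx":0,"ry":0,"rz":0,"claw":1}]}}

```text
time_s: 8.95
ee_pos: [0.5207, 0.0854, 0.1386]
eef_rot: [3.141, -0.0, 1.571]
force: [2.0, -3.0, -0.4]
grip_width: 0.0136
grip_force: 30.0
```

Call:
{"method": "step_arm", "body": {"plan": [{"dx":-0.0264,"dy":-0.001,"dz":0,"rx":0,"ry":0,"rz":0,"claw":1},{"dx":0,"dy":0,"dz":0,"rx":0,"ry":0,"rz":0,"claw":1}]}}

```text
time_s: 9.15
ee_pos: [0.5205, 0.0822, 0.1386]
eef_rot: [3.141, 0.001, 1.571]
force: [2.6, -5.7, 1.8]
grip_width: 0.0131
grip_force: 30.0
```

Call:
{"method": "step_arm", "body": {"plan": [{"dx":-0.0132,"dy":0,"dz":0,"rx":0,"ry":0,"rz":0,"claw":1},{"dx":0,"dy":0,"dz":0,"rx":0,"ry":0,"rz":0,"claw":1}]}}

```text
time_s: 9.35
ee_pos: [0.5205, 0.0812, 0.1386]
eef_rot: [3.141, 0.0, 1.571]
force: [2.6, -2.1, 1.7]
grip_width: 0.0134
grip_force: 30.0
```

Call:
{"method": "step_arm", "body": {"plan": [{"dx":-0.0132,"dy":0.0005,"dz":0,"rx":0,"ry":0,"rz":0,"claw":1},{"dx":0,"dy":0,"dz":0,"rx":0,"ry":0,"rz":0,"claw":1}]}}

```text
time_s: 9.55
ee_pos: [0.5205, 0.0805, 0.1386]
eef_rot: [3.141, -0.001, 1.571]
force: [3.1, 3.3, 2.3]
grip_width: 0.0128
grip_force: 30.0
```

Call:
{"method": "step_arm", "body": {"plan": [{"dx":-0.0132,"dy":0.001,"dz":0,"rx":0,"ry":0,"rz":0,"claw":1},{"dx":0,"dy":0,"dz":0,"rx":0,"ry":0,"rz":0,"claw":1}]}}

```text
time_s: 9.75
ee_pos: [0.5205, 0.0798, 0.1386]
eef_rot: [3.141, -0.002, 1.571]
force: [2.7, 9.0, 1.5]
grip_width: 0.0132
grip_force: 30.0
```

Call:
{"method": "step_arm", "body": {"plan": [{"dx":-0.0132,"dy":0.0015,"dz":0,"rx":0,"ry":0,"rz":0,"claw":1},{"dx":0,"dy":0,"dz":0,"rx":0,"ry":0,"rz":0,"claw":1}]}}

```text
time_s: 9.95
ee_pos: [0.5206, 0.0786, 0.1386]
eef_rot: [3.142, -0.002, 1.572]
force: [1.9, 7.5, 3.3]
grip_width: 0.0129
grip_force: 30.0
```

Call:
{"method": "step_arm", "body": {"plan": [{"dx":-0.0132,"dy":0.0015,"dz":0,"rx":0,"ry":0,"rz":0,"claw":1},{"dx":0,"dy":0,"dz":0,"rx":0,"ry":0,"rz":0,"claw":1}]}}

```text
time_s: 10.15
ee_pos: [0.5207, 0.077, 0.1385]
eef_rot: [-3.142, -0.001, 1.572]
force: [2.6, 5.1, 3.4]
grip_width: 0.0133
grip_force: 30.0
```

Call:
{"method": "step_arm", "body": {"plan": [{"dx":-0.0132,"dy":0.002,"dz":0,"rx":0,"ry":0,"rz":0,"claw":1},{"dx":0,"dy":0,"dz":0,"rx":0,"ry":0,"rz":0,"claw":1}]}}

```text
time_s: 10.35
ee_pos: [0.521, 0.0753, 0.1386]
eef_rot: [-3.142, -0.001, 1.572]
force: [1.8, 1.9, 3.8]
grip_width: 0.013
grip_force: 30.0
```

Call:
{"method": "step_arm", "body": {"plan": [{"dx":-0.0262,"dy":0.005,"dz":0,"rx":0,"ry":0,"rz":0,"claw":1},{"dx":0,"dy":0,"dz":0,"rx":0,"ry":0,"rz":0,"claw":1}]}}

```text
time_s: 10.55
ee_pos: [0.5217, 0.0718, 0.1386]
eef_rot: [3.141, 0.001, 1.571]
force: [2.3, -3.6, 2.8]
grip_width: 0.0137
grip_force: 30.0
```

Call:
{"method": "step_arm", "body": {"plan": [{"dx":-0.0258,"dy":0.007,"dz":0,"rx":0,"ry":0,"rz":0,"claw":1},{"dx":0,"dy":0,"dz":0,"rx":0,"ry":0,"rz":0,"claw":1}]}}

```text
time_s: 10.75
ee_pos: [0.5223, 0.0694, 0.1385]
eef_rot: [3.141, -0.0, 1.571]
force: [1.7, 0.0, 3.6]
grip_width: 0.0132
grip_force: 30.0
```

Call:
{"method": "step_arm", "body": {"plan": [{"dx":-0.0126,"dy":0.004,"dz":0,"rx":0,"ry":0,"rz":0,"claw":1},{"dx":0,"dy":0,"dz":0,"rx":0,"ry":0,"rz":0,"claw":1}]}}

```text
time_s: 10.95
ee_pos: [0.5225, 0.0688, 0.1385]
eef_rot: [-3.141, -0.001, 1.571]
force: [0.8, 5.6, 5.8]
grip_width: 0.0135
grip_force: 30.0
```

Call:
{"method": "step_arm", "body": {"plan": [{"dx":-0.0125,"dy":0.0043,"dz":0,"rx":0,"ry":0,"rz":0,"claw":1},{"dx":0,"dy":0,"dz":0,"rx":0,"ry":0,"rz":0,"claw":1}]}}

```text
time_s: 11.15
ee_pos: [0.5228, 0.0681, 0.1385]
eef_rot: [-3.141, -0.002, 1.571]
force: [-0.5, 9.0, 5.5]
grip_width: 0.0132
grip_force: 30.0
```

Call:
{"method": "step_arm", "body": {"plan": [{"dx":-0.0124,"dy":0.0046,"dz":0,"rx":0,"ry":0,"rz":0,"claw":1},{"dx":0,"dy":0,"dz":0,"rx":0,"ry":0,"rz":0,"claw":1}]}}

```text
time_s: 11.35
ee_pos: [0.5233, 0.0668, 0.1385]
eef_rot: [-3.141, -0.002, 1.572]
force: [0.3, 6.7, 5.6]
grip_width: 0.0132
grip_force: 30.0
```

Call:
{"method": "step_arm", "body": {"plan": [{"dx":-0.0123,"dy":0.0048,"dz":0,"rx":0,"ry":0,"rz":0,"claw":1},{"dx":0,"dy":0,"dz":0,"rx":0,"ry":0,"rz":0,"claw":1}]}}

```text
time_s: 11.55
ee_pos: [0.5239, 0.0653, 0.1385]
eef_rot: [-3.141, -0.001, 1.572]
force: [2.2, 5.9, 3.6]
grip_width: 0.0132
grip_force: 30.0
```

Call:
{"method": "step_arm", "body": {"plan": [{"dx":-0.0236,"dy":0.012,"dz":0,"rx":0,"ry":0,"rz":0,"claw":1},{"dx":0,"dy":0,"dz":0,"rx":0,"ry":0,"rz":0,"claw":1}]}}

```text
time_s: 11.75
ee_pos: [0.5255, 0.0622, 0.1386]
eef_rot: [3.141, 0.0, 1.571]
force: [4.3, -1.9, 2.0]
grip_width: 0.0131
grip_force: 30.0
```

Call:
{"method": "step_arm", "body": {"plan": [{"dx":-0.0227,"dy":0.0136,"dz":0,"rx":0,"ry":0,"rz":0,"claw":1},{"dx":0,"dy":0,"dz":0,"rx":0,"ry":0,"rz":0,"claw":1}]}}

```text
time_s: 11.95
ee_pos: [0.5271, 0.0596, 0.1386]
eef_rot: [3.14, 0.001, 1.571]
force: [8.0, -3.5, 2.8]
grip_width: 0.0134
grip_force: 30.0
```

Call:
{"method": "step_arm", "body": {"plan": [{"dx":-0.011,"dy":0.0074,"dz":0,"rx":0,"ry":0,"rz":0,"claw":1},{"dx":0,"dy":0,"dz":0,"rx":0,"ry":0,"rz":0,"claw":1}]}}

```text
time_s: 12.15
ee_pos: [0.5276, 0.0589, 0.1386]
eef_rot: [3.141, -0.0, 1.571]
force: [4.7, 2.9, 3.4]
grip_width: 0.013
grip_force: 30.0
```

Call:
{"method": "step_arm", "body": {"plan": [{"dx":-0.0107,"dy":0.0078,"dz":0,"rx":0,"ry":0,"rz":0,"claw":1},{"dx":0,"dy":0,"dz":0,"rx":0,"ry":0,"rz":0,"claw":1}]}}

```text
time_s: 12.35
ee_pos: [0.5279, 0.0584, 0.1385]
eef_rot: [-3.141, -0.001, 1.571]
force: [0.5, 7.2, 5.5]
grip_width: 0.0134
grip_force: 30.0
```

Call:
{"method": "step_arm", "body": {"plan": [{"dx":-0.0105,"dy":0.008,"dz":0,"rx":0,"ry":0,"rz":0,"claw":1},{"dx":0,"dy":0,"dz":0,"rx":0,"ry":0,"rz":0,"claw":1}]}}

```text
time_s: 12.55
ee_pos: [0.5283, 0.0579, 0.1385]
eef_rot: [-3.14, -0.002, 1.571]
force: [-2.1, 11.0, 6.8]
grip_width: 0.0133
grip_force: 30.0
```

Call:
{"method": "step_arm", "body": {"plan": [{"dx":-0.0103,"dy":0.0083,"dz":0,"rx":0,"ry":0,"rz":0,"claw":1},{"dx":0,"dy":0,"dz":0,"rx":0,"ry":0,"rz":0,"claw":1}]}}

```text
time_s: 12.75
ee_pos: [0.529, 0.0569, 0.1385]
eef_rot: [-3.14, -0.002, 1.572]
force: [-3.3, 10.5, 6.2]
grip_width: 0.0129
grip_force: 30.0
```

Call:
{"method": "step_arm", "body": {"plan": [{"dx":-0.01,"dy":0.0086,"dz":0,"rx":0,"ry":0,"rz":0,"claw":1},{"dx":0,"dy":0,"dz":0,"rx":0,"ry":0,"rz":0,"claw":1}]}}

```text
time_s: 12.95
ee_pos: [0.5296, 0.0562, 0.1385]
eef_rot: [-3.139, -0.003, 1.572]
force: [-5.9, 13.7, 9.0]
grip_width: 0.0134
grip_force: 30.0
```

Call:
{"method": "step_arm", "body": {"plan": [{"dx":-0.0048,"dy":0.0044,"dz":0,"rx":0,"ry":0,"rz":0,"claw":1},{"dx":0,"dy":0,"dz":0,"rx":0,"ry":0,"rz":0,"claw":1}]}}

```text
time_s: 13.15
ee_pos: [0.5298, 0.056, 0.1384]
eef_rot: [-3.138, -0.003, 1.572]
force: [-7.8, 15.3, 10.1]
grip_width: 0.0132
grip_force: 30.0
```

```bash
cat >> log.txt <<'E'
.5225 .0937 3.6 -8
.5221 .0923 6.4 3.2
.5220 .0918 10 7.9
.5216 .0903 6.7 5.5
.5212 .0888 5.2 3.7
.5207 .0854 2 -3
.5205 .0822 2.6 -5.7
.5205 .0812 2.6 -2.1
.5205 .0805 3.1 3.3
.5205 .0798 2.7 9
.5206 .0786 1.9 7.5
.5207 .0770 2.6 5.1
.5210 .0753 1.8 1.9
.5217 .0718 2.3 -3.6
.5223 .0694 1.7 0
.5225 .0688 .8 5.6
.5228 .0681 -.5 9
.5233 .0668 .3 6.7
.5239 .0653 2.2 5.9
.5255 .0622 4.3 -1.9
.5271 .0596 8 -3.5
.5276 .0589 4.7 2.9
.5279 .0584 .5 7.2
.5283 .0579 -2.1 11
.5290 .0569 -3.3 10.5
.5296 .0562 -5.9 13.7
E
python3 fit.py
python3 -c "
from station import telemetry
for i in range(2):
  o=telemetry.get_obs();print(o['ee_pos'],o['force'],o['grip_width'])"
```

```text
[5.5857e-01 8.1140e-02 3.0000e-05] [ 0.02  0.03  0.08  0.01 -0.    0.03 -0.02  0.07 -0.02  0.02  0.    0.07
 -0.01 -0.04 -0.16 -0.09  0.    0.03 -0.01 -0.02 -0.03 -0.01 -0.02 -0.01
 -0.05 -0.01  0.07  0.04 -0.01 -0.02 -0.03  0.02 -0.02 -0.06  0.02 -0.01
  0.1   0.08]
111.5 Fr -5.4 Ft(ccw) -0.3
116.8 Fr -7.0 Ft(ccw) 3.0
122.4 Fr -7.6 Ft(ccw) 8.7
126.4 Fr -9.9 Ft(ccw) 0.9
131.0 Fr -10.7 Ft(ccw) 1.7
136.5 Fr -11.6 Ft(ccw) 5.0
141.7 Fr -13.9 Ft(ccw) 7.9
142.0 Fr -6.2 Ft(ccw) 9.0
144.4 Fr -7.0 Ft(ccw) -1.2
147.7 Fr -7.9 Ft(ccw) -2.1
152.3 Fr -7.1 Ft(ccw) 3.2
156.7 Fr -6.8 Ft(ccw) 4.9
160.8 Fr -6.0 Ft(ccw) 6.4
163.0 Fr -5.2 Ft(ccw) -4.9
163.8 Fr -7.4 Ft(ccw) -10.4
166.1 Fr -5.2 Ft(ccw) -6.9
168.4 Fr -4.4 Ft(ccw) -4.7
173.6 Fr -2.3 Ft(ccw) 2.8
178.4 Fr -2.8 Ft(ccw) 5.6
179.9 Fr -2.6 Ft(ccw) 2.1
181.0 Fr -3.2 Ft(ccw) -3.2
182.0 Fr -3.0 Ft(ccw) -8.9
183.8 Fr -2.4 Ft(ccw) -7.4
186.2 Fr -3.1 Ft(ccw) -4.8
188.8 Fr -2.1 Ft(ccw) -1.6
194.2 Fr -1.3 Ft(ccw) 4.1
197.9 Fr -1.6 Ft(ccw) 0.5
198.9 Fr -2.6 Ft(ccw) -5.0
200.0 Fr -2.6 Ft(ccw) -8.6
202.1 Fr -2.8 Ft(ccw) -6.1
204.6 Fr -4.5 Ft(ccw) -4.5
209.8 Fr -2.8 Ft(ccw) 3.8
214.4 Fr -4.6 Ft(ccw) 7.4
215.7 Fr -5.5 Ft(ccw) 0.4
216.6 Fr -4.7 Ft(ccw) -5.5
217.5 Fr -5.0 Ft(ccw) -10.0
219.3 Fr -4.1 Ft(ccw) -10.2
220.7 Fr -4.5 Ft(ccw) -14.2
[0.52975971 0.05597135 0.13840742] [-7.75903188 15.32801201 10.05706303] 0.013225142159389256
[0.52975971 0.05597135 0.13840742] [-7.75903188 15.32801201 10.05706303] 0.013225142159389256
```

Call:
{"method": "step_arm", "body": {"plan": [{"dx":0.0254,"dy":-0.0213,"dz":0,"rx":0,"ry":0,"rz":0,"claw":1},{"dx":0.0254,"dy":-0.0213,"dz":0,"rx":0,"ry":0,"rz":0,"claw":1},{"dx":0,"dy":0,"dz":0,"rx":0,"ry":0,"rz":0,"claw":1}]}}

```text
time_s: 13.45
ee_pos: [0.5272, 0.0593, 0.1386]
eef_rot: [3.14, 0.0, 1.571]
force: [6.4, 1.9, 0.6]
grip_width: 0.013
grip_force: 30.0
```

```bash
python3 arc.py 216 126 -4.5; python3 -c "
from station import telemetry
import numpy as np
o=telemetry.get_obs();p=o['ee_pos'][:2]-np.array([.55857,.08114]);print(np.degrees(np.arctan2(p[1],p[0]))%360,np.hypot(*p),o['force'])"
```

```text
211.5 dx 0.0248 dy -0.0166
207.0 dx 0.0260 dy -0.0146
202.5 dx 0.0271 dy -0.0125
198.0 dx 0.0280 dy -0.0103
193.5 dx 0.0287 dy -0.0081
189.0 dx 0.0293 dy -0.0058
184.5 dx 0.0296 dy -0.0035
180.0 dx 0.0298 dy -0.0012
175.5 dx 0.0298 dy 0.0012
171.0 dx 0.0296 dy 0.0035
166.5 dx 0.0293 dy 0.0058
162.0 dx 0.0287 dy 0.0081
157.5 dx 0.0280 dy 0.0103
153.0 dx 0.0271 dy 0.0125
148.5 dx 0.0260 dy 0.0146
144.0 dx 0.0248 dy 0.0166
139.5 dx 0.0234 dy 0.0185
135.0 dx 0.0219 dy 0.0203
130.5 dx 0.0203 dy 0.0219
126.0 dx 0.0185 dy 0.0234
214.8369066464491 0.03820354624135816 [6.38067655 1.85546195 0.59495523]
```

Call:
{"method": "step_arm", "body": {"plan": [{"dx":0.0265,"dy":-0.0141,"dz":0,"rx":0,"ry":0,"rz":0,"claw":1},{"dx":0.026,"dy":-0.0146,"dz":0,"rx":0,"ry":0,"rz":0,"claw":1},{"dx":0.0271,"dy":-0.0125,"dz":0,"rx":0,"ry":0,"rz":0,"claw":1},{"dx":0.028,"dy":-0.0103,"dz":0,"rx":0,"ry":0,"rz":0,"claw":1},{"dx":0,"dy":0,"dz":0,"rx":0,"ry":0,"rz":0,"claw":1}]}}

```text
time_s: 13.95
ee_pos: [0.5221, 0.0697, 0.1386]
eef_rot: [3.14, 0.001, 1.571]
force: [6.4, 0.5, 1.4]
grip_width: 0.0132
grip_force: 30.0
```

Call:
{"method": "step_arm", "body": {"plan": [{"dx":0.0287,"dy":-0.0081,"dz":0,"rx":0,"ry":0,"rz":0,"claw":1},{"dx":0.0293,"dy":-0.0058,"dz":0,"rx":0,"ry":0,"rz":0,"claw":1},{"dx":0.0296,"dy":-0.0035,"dz":0,"rx":0,"ry":0,"rz":0,"claw":1},{"dx":0.0298,"dy":-0.0012,"dz":0,"rx":0,"ry":0,"rz":0,"claw":1},{"dx":0,"dy":0,"dz":0,"rx":0,"ry":0,"rz":0,"claw":1}]}}

```text
time_s: 14.45
ee_pos: [0.5203, 0.0812, 0.1386]
eef_rot: [3.14, 0.001, 1.571]
force: [7.9, -2.5, 1.9]
grip_width: 0.0134
grip_force: 30.0
```

Call:
{"method": "step_arm", "body": {"plan": [{"dx":0.0298,"dy":0.0012,"dz":0,"rx":0,"ry":0,"rz":0,"claw":1},{"dx":0.0296,"dy":0.0035,"dz":0,"rx":0,"ry":0,"rz":0,"claw":1},{"dx":0.0293,"dy":0.0058,"dz":0,"rx":0,"ry":0,"rz":0,"claw":1},{"dx":0.0287,"dy":0.0081,"dz":0,"rx":0,"ry":0,"rz":0,"claw":1},{"dx":0,"dy":0,"dz":0,"rx":0,"ry":0,"rz":0,"claw":1}]}}

```text
time_s: 14.95
ee_pos: [0.5222, 0.093, 0.1385]
eef_rot: [3.14, 0.001, 1.571]
force: [6.2, -2.4, 1.5]
grip_width: 0.0132
grip_force: 30.0
```

Call:
{"method": "step_arm", "body": {"plan": [{"dx":0.027,"dy":0.0133,"dz":0,"rx":0,"ry":0,"rz":0,"claw":1},{"dx":0.0271,"dy":0.0125,"dz":0,"rx":0,"ry":0,"rz":0,"claw":1},{"dx":0.026,"dy":0.0146,"dz":0,"rx":0,"ry":0,"rz":0,"claw":1},{"dx":0.0248,"dy":0.0166,"dz":0,"rx":0,"ry":0,"rz":0,"claw":1},{"dx":0,"dy":0,"dz":0,"rx":0,"ry":0,"rz":0,"claw":1}]}}

```text
time_s: 15.45
ee_pos: [0.5276, 0.1036, 0.1385]
eef_rot: [3.141, 0.001, 1.571]
force: [4.4, -2.6, 3.7]
grip_width: 0.0133
grip_force: 30.0
```

Call:
{"method": "step_arm", "body": {"plan": [{"dx":0.0234,"dy":0.0185,"dz":0,"rx":0,"ry":0,"rz":0,"claw":1},{"dx":0.0219,"dy":0.0203,"dz":0,"rx":0,"ry":0,"rz":0,"claw":1},{"dx":0.0203,"dy":0.0219,"dz":0,"rx":0,"ry":0,"rz":0,"claw":1},{"dx":0.0185,"dy":0.0234,"dz":0,"rx":0,"ry":0,"rz":0,"claw":1},{"dx":0,"dy":0,"dz":0,"rx":0,"ry":0,"rz":0,"claw":1}]}}

```text
time_s: 15.95
ee_pos: [0.5359, 0.1119, 0.1385]
eef_rot: [3.141, 0.001, 1.571]
force: [2.5, -3.1, 4.1]
grip_width: 0.0131
grip_force: 30.0
```

```bash
python3 -c "
from station import telemetry
import numpy as np
o=telemetry.get_obs();p=o['ee_pos'][:2]-np.array([.55857,.08114]);print(np.degrees(np.arctan2(p[1],p[0]))%360,np.hypot(*p),o['force'])"
```

```text
126.41353260773555 0.038210362561207634 [ 2.46440761 -3.09420998  4.10447041]
```

Call:
{"method": "step_arm", "body": {"plan": [{"dx":0,"dy":0,"dz":0,"rx":0,"ry":0,"rz":0,"claw":1},{"dx":0,"dy":0,"dz":0,"rx":0,"ry":0,"rz":0,"claw":1},{"dx":0,"dy":0,"dz":0,"rx":0,"ry":0,"rz":0,"claw":0.6},{"dx":0,"dy":0,"dz":0,"rx":0,"ry":0,"rz":0,"claw":0.6},{"dx":0,"dy":0,"dz":0,"rx":0,"ry":0,"rz":0,"claw":0.6},{"dx":0,"dy":0,"dz":0,"rx":0,"ry":0,"rz":0,"claw":0.6}]}}

```text
time_s: 16.55
ee_pos: [0.5354, 0.1126, 0.1382]
eef_rot: [-3.141, 0.0, 1.571]
force: [-0.2, -0.3, 0.6]
grip_width: 0.0372
grip_force: 0.0
```

Call:
{"method": "step_arm", "body": {"plan": [{"dx":0,"dy":0,"dz":-0.15,"rx":0,"ry":0,"rz":0,"claw":0.6},{"dx":0,"dy":0,"dz":-0.25,"rx":0,"ry":0,"rz":0,"claw":0.6},{"dx":-0.3,"dy":0,"dz":-0.25,"rx":0,"ry":0,"rz":0,"claw":1},{"dx":-0.35,"dy":0,"dz":-0.15,"rx":0,"ry":0,"rz":0,"claw":1},{"dx":-0.35,"dy":0,"dz":0,"rx":0,"ry":0,"rz":0,"claw":1},{"dx":-0.35,"dy":0,"dz":0,"rx":0,"ry":0,"rz":0,"claw":1},{"dx":-0.45,"dy":0.1,"dz":0,"rx":0,"ry":0,"rz":0,"claw":1},{"dx":0,"dy":0,"dz":0,"rx":0,"ry":0,"rz":0,"claw":1},{"dx":0,"dy":0,"dz":0,"rx":0,"ry":0,"rz":0,"claw":1}]}}

```text
time_s: 17.45
ee_pos: [0.5456, -0.068, 0.2181]
eef_rot: [-3.141, -0.0, 1.57]
force: [0.1, -0.2, -0.3]
grip_width: 0.0005
grip_force: 0.0
```

```bash
python3 - <<'E'
from h import *
c=viewer.camera("side"); z=c["z_map"]; v,u=np.mgrid[:384,:512]
P=(np.stack([(u-c["cx"])/c["fx"]*z,(v-c["cy"])/c["fy"]*z,z],-1)-c["t"])@c["R"]
m=(z>0)&(np.hypot(P[...,0]-.556,P[...,1]-.08)<.05)&(P[...,2]>.125)&(P[...,2]<.15)
print("stud",P[m].mean(0),m.sum())
g=(c["img"][...,1].astype(int)-np.maximum(c["img"][...,0],c["img"][...,2])>25)&(np.hypot(P[...,0]-.55,P[...,1]+.073)<.04)&(P[...,2]>.08)
if g.any(): print("green",g.sum(),P[g].mean(0),P[g].max(0))
a=np.ascontiguousarray(c["img"][80:230,145:295,::-1]); cv2.imwrite("pics/b.png",cv2.resize(a,None,fx=4,fy=4,interpolation=cv2.INTER_CUBIC))
E
```

```text
stud [0.53369781 0.11240295 0.13735477] 39
green 71 [ 0.54946436 -0.06706342  0.12412724] [ 0.56789029 -0.05081823  0.50397869]
```

View pics/b.png

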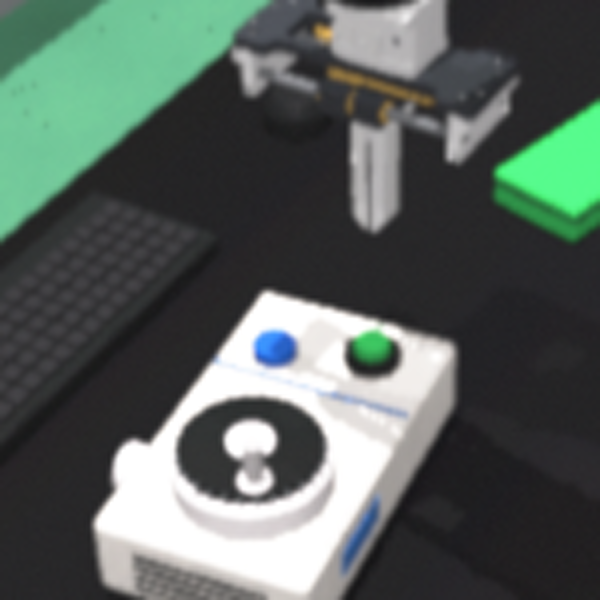

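Call:
{"method": "step_arm", "body": {"plan": [{"dx":-0.03,"dy":0.035,"dz":0,"rx":0,"ry":0,"rz":0,"claw":1},{"dx":0,"dy":0,"dz":0.35,"rx":0,"ry":0,"rz":0,"claw":1},{"dx":0,"dy":0,"dz":0.35,"rx":0,"ry":0,"rz":0,"claw":1},{"dx":0,"dy":0,"dz":0.25,"rx":0,"ry":0,"rz":0,"claw":1},{"dx":0,"dy":0,"dz":0,"rx":0,"ry":0,"rz":0,"claw":1}]}}

```text
time_s: 18.0
ee_pos: [0.5479, -0.0693, 0.1205]
eef_rot: [-3.136, -0.001, 1.573]
force: [0.0, 0.3, -0.2]
grip_width: 0.0006
grip_force: 0.0
```

Call:
{"method": "step_arm", "body": {"plan": [{"dx":0,"dy":0,"dz":0.03,"rx":0,"ry":0,"rz":0,"claw":1},{"dx":0,"dy":0,"dz":0.02,"rx":0,"ry":0,"rz":0,"claw":1},{"dx":0,"dy":0,"dz":0,"rx":0,"ry":0,"rz":0,"claw":1}]}}

```text
time_s: 18.3
ee_pos: [0.5497, -0.0704, 0.1195]
eef_rot: [3.14, 0.0, 1.571]
force: [1.0, 0.5, -0.4]
grip_width: 0.0006
grip_force: 0.0
```

Call:
{"method": "step_arm", "body": {"plan": [{"dx":0,"dy":0,"dz":0.02,"rx":0,"ry":0,"rz":0,"claw":1},{"dx":0,"dy":0,"dz":0,"rx":0,"ry":0,"rz":0,"claw":1}]}}

```text
time_s: 18.5
ee_pos: [0.5494, -0.0705, 0.1167]
eef_rot: [3.141, 0.0, 1.571]
force: [0.3, -0.7, -0.6]
grip_width: 0.0002
grip_force: 0.0
```

Call:
{"method": "step_arm", "body": {"plan": [{"dx":0,"dy":0,"dz":0.02,"rx":0,"ry":0,"rz":0,"claw":1},{"dx":0,"dy":0,"dz":0,"rx":0,"ry":0,"rz":0,"claw":1}]}}

```text
time_s: 18.7
ee_pos: [0.5492, -0.0705, 0.1143]
eef_rot: [-3.141, -0.0, 1.571]
force: [-0.2, -0.1, -0.7]
grip_width: 0.0002
grip_force: 0.0
```

Call:
{"method": "step_arm", "body": {"plan": [{"dx":0,"dy":0,"dz":0.02,"rx":0,"ry":0,"rz":0,"claw":1},{"dx":0,"dy":0,"dz":0.02,"rx":0,"ry":0,"rz":0,"claw":1},{"dx":0,"dy":0,"dz":0,"rx":0,"ry":0,"rz":0,"claw":1}]}}

```text
time_s: 19.0
ee_pos: [0.5491, -0.0705, 0.1101]
eef_rot: [-3.141, -0.0, 1.571]
force: [0.5, -0.4, -1.2]
grip_width: 0.0004
grip_force: 0.0
```

Call:
{"method": "step_arm", "body": {"plan": [{"dx":0,"dy":0,"dz":0.02,"rx":0,"ry":0,"rz":0,"claw":1},{"dx":0,"dy":0,"dz":0,"rx":0,"ry":0,"rz":0,"claw":1}]}}

```text
time_s: 19.2
ee_pos: [0.5494, -0.0705, 0.1084]
eef_rot: [3.141, 0.0, 1.571]
force: [0.1, 0.3, 2.5]
grip_width: 0.0006
grip_force: 0.9
```

Call:
{"method": "step_arm", "body": {"plan": [{"dx":0,"dy":0,"dz":0.01,"rx":0,"ry":0,"rz":0,"claw":1},{"dx":0,"dy":0,"dz":0,"rx":0,"ry":0,"rz":0,"claw":1}]}}

```text
time_s: 19.4
ee_pos: [0.5494, -0.0705, 0.1075]
eef_rot: [3.141, 0.0, 1.571]
force: [-1.1, -0.1, 2.8]
grip_width: 0.0003
grip_force: 1.2
```

Contact; press on in small steps until it bottoms.

Call:
{"method": "step_arm", "body": {"plan": [{"dx":0,"dy":0,"dz":0.02,"rx":0,"ry":0,"rz":0,"claw":1},{"dx":0,"dy":0,"dz":0,"rx":0,"ry":0,"rz":0,"claw":1}]}}

```text
time_s: 19.6
ee_pos: [0.5494, -0.0705, 0.1054]
eef_rot: [3.141, 0.0, 1.571]
force: [-0.4, -0.0, 4.3]
grip_width: 0.0002
grip_force: 1.8
```

Call:
{"method": "step_arm", "body": {"plan": [{"dx":0,"dy":0,"dz":0.02,"rx":0,"ry":0,"rz":0,"claw":1},{"dx":0,"dy":0,"dz":0,"rx":0,"ry":0,"rz":0,"claw":1}]}}

```text
time_s: 19.8
ee_pos: [0.5494, -0.0705, 0.1034]
eef_rot: [3.141, 0.0, 1.571]
force: [-0.8, 0.1, 4.4]
grip_width: 0.0004
grip_force: 2.4
```

Call:
{"method": "step_arm", "body": {"plan": [{"dx":0,"dy":0,"dz":0.01,"rx":0,"ry":0,"rz":0,"claw":1},{"dx":0,"dy":0,"dz":0,"rx":0,"ry":0,"rz":0,"claw":1}]}}

```text
time_s: 20.0
ee_pos: [0.5494, -0.0705, 0.1032]
eef_rot: [3.141, 0.0, 1.571]
force: [-3.3, -0.1, 10.7]
grip_width: 0.0007
grip_force: 5.4
```

Call:
{"method": "step_arm", "body": {"plan": [{"dx":0,"dy":0,"dz":0,"rx":0,"ry":0,"rz":0,"claw":1},{"dx":0,"dy":0,"dz":-0.1,"rx":0,"ry":0,"rz":0,"claw":1},{"dx":0,"dy":0,"dz":-0.3,"rx":0,"ry":0,"rz":0,"claw":1},{"dx":0,"dy":0,"dz":-0.4,"rx":0,"ry":0,"rz":0,"claw":1},{"dx":0,"dy":-0.3,"dz":-0.3,"rx":0,"ry":0,"rz":0,"claw":1},{"dx":0,"dy":-0.4,"dz":0,"rx":0,"ry":0,"rz":0,"claw":1},{"dx":0,"dy":-0.4,"dz":0,"rx":0,"ry":0,"rz":0,"claw":1},{"dx":0,"dy":0,"dz":0,"rx":0,"ry":0,"rz":0,"claw":1},{"dx":0,"dy":0,"dz":0,"rx":0,"ry":0,"rz":0,"claw":1}]}}

```text
time_s: 20.9
ee_pos: [0.4393, -0.0706, 0.213]
eef_rot: [3.141, 0.0, 1.571]
force: [0.5, 0.4, 0.3]
grip_width: 0.0003
grip_force: 0.0
```

```bash
python3 - <<'E'
from h import *
from station import hand_in
c=viewer.camera("side"); z=c["z_map"]; v,u=np.mgrid[:384,:512]
P=(np.stack([(u-c["cx"])/c["fx"]*z,(v-c["cy"])/c["fy"]*z,z],-1)-c["t"])@c["R"]
m=(z>0)&(np.hypot(P[...,0]-.556,P[...,1]-.08)<.05)&(P[...,2]>.125)&(P[...,2]<.15)
print("stud",P[m].mean(0),m.sum())
if np.linalg.norm(P[m].mean(0)[:2]-[.5337,.1124])<.003: print(hand_in())
E
```

```text
stud [0.53278352 0.11375684 0.13734564] 43
the job is handed in; nothing more can be done
None
```

I turned the dial to its zero stop (felt at about 17 N), set it back five clicks, pressed the green button to its end stop, and handed the job in at about 21 s; hand-in returned no verdict.

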